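# Dispense clay seed balls from the gate hopper into the sample tray

## Task

With the dispenser's gate still shut, slide the white tray in by its blue grip so that it is centred under the outlet. Then pull the gate out by its red knob until all five clay balls have dropped into the tray, and push the gate fully home again. Leave the tray with all the balls in it flat on the table under the outlet, and do not disturb the petri dish, flask or notebook.

Things in the scene. Friction and masses are not known exactly. Their poses are not given: they have to be found in the camera images.
- hopper: Dispenser fixed to the table: a clear bin with a green rim held by two posts at the back. Origin on the table top, plumb below the centre of its square outlet; z up, x points away from the robot at yaw 0, y is the direction in which its gate is pulled out. Below the bin it is open to the front (-x) and to both sides; the gate guides reach down to 71 mm above the table.
- bin_rim (a point): Centre of the bin's open top, hopper x = y = 0, 193 mm above the table. Green rim 104 x 104 mm outside; from 141 mm up to it the bin widens, below that (81 to 141 mm) it is 62 x 62 mm outside, 54 x 54 mm inside.
- stand (a point): Middle of the stand's foot at hopper x = 110 mm, y = 0, on the table. Foot plate from hopper x = 85 to 135 mm, y = -80 to 80 mm, 6 mm high; two posts 14 mm thick, 151 mm high, at hopper x = 105 mm, y = -50 and 50 mm.
- spout (a point): Centre of the outlet: hopper x = y = 0, 75 mm above the table, the underside of the gate. The balls fall straight down from here.
- gate (a joint): Slide gate, a yellow steel plate 60 mm wide and 5 mm thick (top face 80 mm above the table) under the bin. Value in m: 0 fully shut (hard stop), 0.065 fully out (hard stop), pulled along hopper +y. It starts at 0 to 0.008, and stays where it is left: about 2.5 N of friction. The last balls fall at about 0.045 to 0.06.
- gate_knob (a point): Point on the axis of the red upright knob on the gate, 110 mm above the table: knob diameter 22 mm, from 80 to 125 mm above the table, rounded top. Lies at hopper x = 0, y = 135 mm + gate value; moves with the gate. The plate runs on 20 mm past the knob axis.
- tray: Loose white catch tray, 110 x 110 mm outside, 35 mm high, walls and floor about 4 mm, 0.22 kg (varies), with a blue grip on its -x side. Origin at the centre of its underside (on the table); z up, x points from the grip towards the tray's middle.
- tray_grip (a point): Grip point on the tray's blue upright fin: tray x = -125 mm, y = 0, 40 mm above the table. The fin is 34 mm long along tray x, 14 mm thick along tray y, and reaches from 2 to 52 mm above the table. A flat 20 mm wide stalk, 22 to 30 mm above the table, joins it to the tray.
- ball0_center (a point): Centre of terracotta-coloured clay ball 0, diameter 24 mm, about 14 g. Starts in the dispenser's bin, on the gate.
- ball1_center (a point): Centre of terracotta-coloured clay ball 1, diameter 24 mm, about 14 g. Starts in the dispenser's bin, on the gate.
- ball2_center (a point): Centre of terracotta-coloured clay ball 2, diameter 24 mm, about 14 g. Starts in the dispenser's bin, on the gate.
- ball3_center (a point): Centre of terracotta-coloured clay ball 3, diameter 24 mm, about 14 g. Starts in the dispenser's bin, on the gate.
- ball4_center (a point): Centre of terracotta-coloured clay ball 4, diameter 24 mm, about 14 g. Starts in the dispenser's bin, on the gate.
- dish: Bystander: closed glass petri dish, diameter 96 mm, 24 mm high, dark sample on top; loose. Origin at the centre of its underside.
- flask: Bystander: drinking flask in a grey sleeve, diameter 70 mm, 215 mm high; loose. Origin at the centre of its underside.
- book: Bystander: dark blue hardback notebook, 105 x 148 x 22 mm, lying flat; loose. Origin at the centre of its underside.
Mind the look-alikes: they are no part of the job. Of the things that look like the tray, take the one that is farthest to the robot's left at the start.

How it is judged:
By the outcome, as a careful person would: the job done as asked, in the order asked, and still so for the second after the job is handed in, with the robot touching nothing.
It also fails if it takes over 54 s, if anything falls off the work surface, if the arm or the gripper's body presses on something with over 40 N, if the wrist force passes 120 N, or if a joint passes its speed limit or range.

## Robot

A 6-joint arm with a two-finger parallel gripper is mounted at the origin on the work surface. World frame = base frame: x ahead of the robot, y to its left, z up, the work surface at z = 0. Lengths are in m, angles in rad, forces in N, time in s.
With the tool pointing down it reaches from about 0.275 to 0.725 m from the base axis. Payload 5.6 kg.
Tool frame: the origin (TCP) lies on the centre line of the jaws, within the pads' length; the fingertips stand r.nose_length ahead of it and the grasp point (between the pads) lies 6 mm ahead of it (r.nose_length is the distance from the TCP to the fingertips, in m); z points along the fingers, y is the line along which they close (so a half turn about z gives the same grasp; the last joint's range is limited). The gripper opens to 85 mm and grips with 20 to 120 N. Pads are 22 mm wide; open, the fingers measure 114 mm over their backs; the gripper's body (76 mm by 85 mm) begins 54 mm behind the grasp point. The pads swing forward as they close: fully open they stand 13 mm farther back than shut.
Start: joints at [1.584, 0.255, 0.108, 0, -1.424, -0.285], TCP at [0.148, 0.53, 0.256] pointing down, gripper open.
Joint ranges: [-2.95, 2.95], [-1.21, 1.97], [-1.09, 1.5], [-2.87, 1.71], [-2.94, -0.07], [-3.05, 3.05]. Speed limits (rad/s): [2.57, 2.57, 3.14, 3.14, 3.14, 3.14].

## Interface

Orientations are given as [roll, pitch, yaw] about the fixed x, y, z axes, in that order (R = Rz(yaw) Ry(pitch) Rx(roll)).
In Python, from workcell import r, capture, get_calibration gives the robot as it stands. The module is installed in compiled form; this text tells all that it offers.
- The arm moves only by the shell command python3 -m jog 'ROWS' [FORCE]. ROWS is JSON, one flat list of numbers, 7 for each row, row after row: the shift along the tool's x, y, z normalised to -1 to 1, where 1 is 0.05 m, then the turn, a rotation vector about the tool's x, y, z normalised to -1 to 1, where 1 is 8 degrees, then the opening, from -1 (shut) to 1 (fully open). In form: [dx, dy, dz, ax, ay, az, jaw, dx, dy, dz, ax, ay, az, jaw, ...]. A call has 1 to 12 rows; each row shifts and turns the commanded pose from where the row before left it, along the tool's axes as they then stand; what a row does not reach is not made up. A row lasts 1/10 s, in which the tool goes at most 50 mm and 8.59 degrees, less where a joint would pass 70% of its speed; a pose out of reach is approached as far as the arm can. A call with a number of a shift or a turn outside -1 to 1 is refused whole. A call with a gripper value outside its range is refused whole. The fingers move at their own pace and stop on an object; FORCE is the grip in N (left out, the last holds). Time passes only in rows, so rows that do not move let the fingers close. It gives the time, the measured TCP pose, the force, the opening and the grip force at its end, in the units of the state.
- r.get_state(): the state, without advancing time (a new reading comes with each control period).
- capture(name): name is "scene" or "top" or "wrist"; returns the picture (384x512x3 uint8, blue, green, red); there is no depth.
- get_calibration(name): a dict with "fov_y" (degrees; the focal length in pixels is half the picture's height over the tangent of half this angle, whatever the lens; pixels are square), "cx", "cy" (the principal point, pixels), "R" (3x3) and "t" (3): a world point X has camera coordinates R X + t. Camera axes: x right, y down, z forward; pixel columns grow to the right and rows downward; lengths in m; the calibration is good to about 2 mm. A picture is of the moment at which its call begins: read the wrist's pose just before it. get_calibration takes no time and is no camera call; for the wrist camera it gives the pose at the moment of the call.
- r.sign_off(): hands the job in; it is judged then, once.
The state is a dict: "clock": time; "q": joint angles; "qd": joint speeds; "tau": joint torques, N m; "tcp_pos": TCP position; "orientation": TCP orientation; "ft_force": force on the tool from outside, world axes, zero at the start; "wrist_torque": the same for the moment, N m; "gripper_width": finger opening in m; "gripper_force": force on a finger pad.
Only numpy, scipy, OpenCV 4.12 (cv2) and the standard library are available. Lean on these libraries where they do the work, as an engineer would, in place of code of your own. Each camera call takes 0.05 s, during which the arm holds its last target. There are 200 camera calls.

## Working session

There is one attempt and no reset: what is moved stays moved. The work goes in short steps, Python scripts to look and compute and a shell command to move; the robot and the scene stay as the last step left them, time stands still between calls to the robot, and variables do not carry over. Pictures are saved under pics/ and viewed, at most 10 in all, crops included, and the job is handed in when it is done.

```bash
mkdir -p pics; python3 - <<'E'
from workcell import r,capture,get_calibration
import cv2
for n in("scene","top"):
    im=capture(n); cv2.imwrite(f"pics/{n}0.png",im)
    c=get_calibration(n);print(n,c)
s=r.get_state();print(s,r.nose_length)
E
```

```text
scene {'fov_y': 53.77065544573571, 'cx': 250.18949022201284, 'cy': 195.0054552877748, 'R': array([[-0.85614531,  0.5167255 ,  0.00315636],
       [ 0.34160005,  0.57054781, -0.74684978],
       [-0.38771718, -0.63833373, -0.66498529]]), 't': array([ 0.51964228, -0.06269801,  1.5726202 ])}
top {'fov_y': 57.799301406297005, 'cx': 257.49439403879006, 'cy': 188.3510318185802, 'R': array([[-0.00692571, -0.99945924,  0.03214427],
       [-0.9974071 ,  0.00460169, -0.07181856],
       [ 0.07163181, -0.03255831, -0.99689961]]), 't': array([-0.07116866,  0.57309012,  1.02977375])}
{'clock': 0.1, 'q': array([ 1.58361661e+00,  2.55677735e-01,  1.07174351e-01, -4.03294645e-04,
       -1.42391164e+00, -2.84616520e-01]), 'qd': array([ 0.00184988, -0.00184035,  0.00355296,  0.00089486,  0.00013731,
       -0.00124089]), 'tau': array([-2.44721494e-03, -3.87602985e+01,  2.38474220e+01,  5.37791446e+00,
       -3.78808851e-03,  4.87738490e-07]), 'tcp_pos': array([0.14749006, 0.52945373, 0.2555104 ]), 'orientation': array([ 3.13992707e+00, -7.17066007e-05, -2.71855528e-01]), 'ft_force': array([-0.78383537, -0.2878776 , -0.25656364]), 'wrist_torque': array([-0.01893467,  0.04848331,  0.00043607]), 'gripper_force': 0.0, 'gripper_width': 0.08539290836611303} 0.025
```

View pics/top0.png

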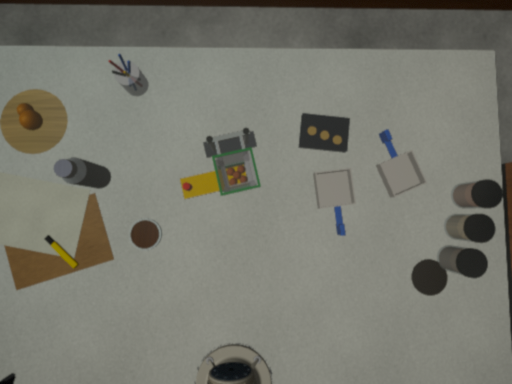

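View pics/scene0.png

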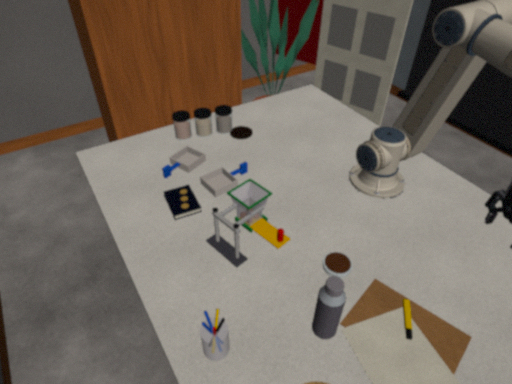

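The top view shows the hopper rim at about (236,172) and the red knob at (187,187). The left-hand tray is at (334,188) with its grip at (340,222), the book at (325,132), the dish at (146,234) and the flask at about (85,172). The look-alike tray is at (400,173). Next I'll enlarge the view for exact pixels.

```bash
python3 - <<'E'
import cv2
im=cv2.imread("pics/top0.png")
cv2.imwrite("pics/c0.png",cv2.resize(im[105:255,170:370],None,fx=4,fy=4,interpolation=cv2.INTER_CUBIC))
E
```

```text
(no output)
```

View pics/c0.png

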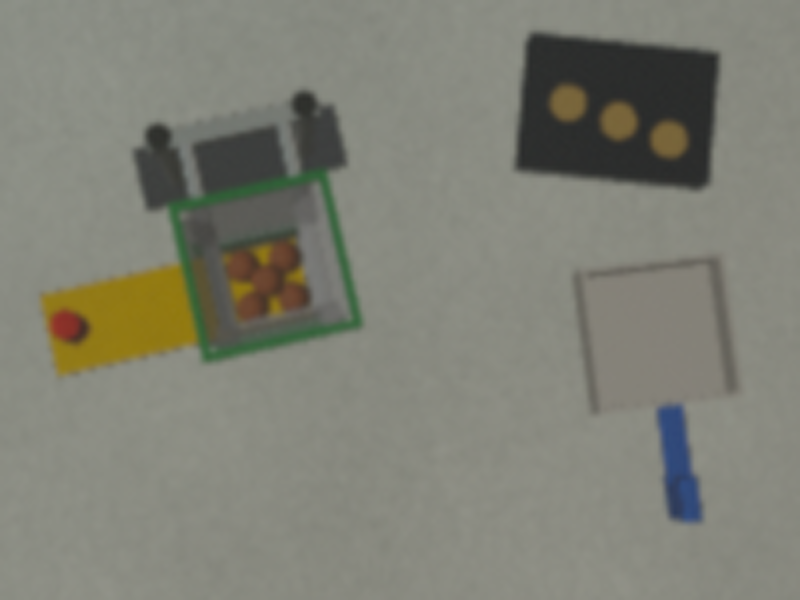

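```bash
cat > h.py <<'E'
import numpy as np
from workcell import r,capture,get_calibration
def unproj(n,uv,z,c=None):
    c=c or get_calibration(n); f=192/np.tan(np.radians(c['fov_y']/2))
    R,t=np.array(c['R']),np.array(c['t']); C=-R.T@t
    d=R.T@np.array([(uv[0]-c['cx'])/f,(uv[1]-c['cy'])/f,1]); return C+d*(z-C[2])/d[2]
def proj(n,X,c=None):
    c=c or get_calibration(n); f=192/np.tan(np.radians(c['fov_y']/2))
    p=np.array(c['R'])@X+np.array(c['t']); return f*p[:2]/p[2]+[c['cx'],c['cy']]
E
python3 - <<'E'
from h import *
U=lambda p,z:unproj("top",((p[0]+.5)/4-.5+170,(p[1]+.5)/4-.5+105),z)
def show(n,ps,z):
    P=np.array([U(p,z)[:2] for p in ps]);print(n,P.round(4).tolist(),'mean',P.mean(0).round(4))
    for i in range(len(P)):
        d=P[i]-P[i-1];print('  edge',np.hypot(*d).round(4),np.degrees(np.arctan2(d[1],d[0])).round(1))
show('rim',[(170,203),(327,172),(362,326),(204,361)],.193)
show('knob',[(67,325)],.125); show('plateend',[(41,294),(60,376)],.08)
show('tray',[(575,272),(720,258),(738,392),(594,412)],.035)
show('fin',[(668,478),(696,475),(702,520),(675,520)],.052)
show('foot',[(347,166)],.006)
show('dish',[(146*4-680,234*4-420)],.024)
show('book',[(527,33),(719,53),(708,187),(515,170)],.022)
E
```

```text
rim [[0.6447, 0.0457], [0.6645, -0.054], [0.566, -0.0756], [0.5443, 0.0241]] mean [ 0.6049 -0.015 ]
  edge 0.1027 12.1
  edge 0.1016 -78.8
  edge 0.1009 -167.6
  edge 0.102 102.3
knob [[0.5729, 0.1216]] mean [0.5729 0.1216]
  edge 0.0 0.0
plateend [[0.5986, 0.1478], [0.5403, 0.134]] mean [0.5695 0.1409]
  edge 0.06 13.4
  edge 0.06 -166.6
tray [[0.6184, -0.2427], [0.6287, -0.3531], [0.5274, -0.3641], [0.5131, -0.255]] mean [ 0.5719 -0.3037]
  edge 0.106 6.7
  edge 0.1109 -84.7
  edge 0.1019 -173.8
  edge 0.11 97.5
fin [[0.4641, -0.3052], [0.4662, -0.326], [0.4333, -0.3296], [0.4335, -0.3096]] mean [ 0.4493 -0.3176]
  edge 0.031 8.3
  edge 0.0209 -84.4
  edge 0.0331 -173.7
  edge 0.0199 89.5
foot [[0.7049, -0.0724]] mean [ 0.7049 -0.0724]
  edge 0.0 0.0
dish [[0.4398, 0.2576]] mean [0.4398 0.2576]
  edge 0.0 0.0
book [[0.8053, -0.2115], [0.79, -0.3604], [0.6853, -0.3492], [0.6986, -0.2005]] mean [ 0.7448 -0.2804]
  edge 0.1073 -5.8
  edge 0.1498 -95.9
  edge 0.1053 173.9
  edge 0.1492 84.9
```

```bash
cat >> h.py <<'E'
from scipy.spatial.transform import Rotation as Ro
def to(x,y,z,yawdeg):
    "delta to a tool-down target in tool units (sum over rows)"
    s=r.get_state(); R=Ro.from_euler('xyz',s['orientation'])
    d=R.inv().apply(np.array([x,y,z])-s['tcp_pos'])
    w=(R.inv()*Ro.from_euler('xyz',[np.pi,0,np.radians(yawdeg)])).as_rotvec()
    print('t',s['clock'],'pos',s['tcp_pos'].round(4),'rpy',np.degrees(s['orientation']).round(2),'w',round(s['gripper_width'],4),'F',s['ft_force'].round(1))
    print('units',(d/.05).round(3),(np.degrees(w)/8).round(3))
E
python3 -m jog '[0,0,0,0,0,-0.91,1, 0,0,0,0,0,-0.91,1, 0,0,0,0,0,-0.91,1, 0.17,0.73,0,0,0,0,1, 0.17,0.73,0,0,0,0,1, 0.17,0.73,0,0,0,0,1, 0.17,0.73,0,0,0,0,1, 0.17,0.73,0,0,0,0,1, 0.17,0.73,0,0,0,0,1, 0.17,0.73,0,0,0,0,1, 0.17,0.73,0,0,0,0,1, 0.17,0.73,0,0,0,0,1]'
python3 -c "
from h import *
to(.448,-.318,.20,6.3)"
```

```text
clock: 1.3
tcp_pos: [0.2595, 0.21, 0.2561]
orientation: [-3.142, 0.0, 0.11]
ft_force: [1.1, 0.5, 0.9]
gripper_width: 0.0854
gripper_force: 0.0
t 1.3 pos [0.2595 0.21   0.2561] rpy [-1.8e+02  1.0e-02  6.3e+00] w 0.0854 F [1.1 0.5 0.9]
units [ 2.589 10.909  1.121] [-0.     0.002  0.   ]
```

```bash
python3 -m jog '[0.17,0.73,0,0,0,0,1, 0.17,0.73,0,0,0,0,1, 0.17,0.73,0,0,0,0,1, 0.17,0.73,0,0,0,0,1, 0.17,0.73,0,0,0,0,1, 0.17,0.73,0,0,0,0,1, 0.17,0.73,0,0,0,0,1, 0.17,0.73,0,0,0,0,1, 0.17,0.73,0,0,0,0,1, 0.17,0.73,0,0,0,0,1, 0.17,0.73,0,0,0,0,1, 0.17,0.73,0,0,0,0,1]' >/dev/null
python3 -m jog '[0.17,0.73,0.2,0,0,0,1, 0.17,0.73,0.3,0,0,0,1, 0.17,0.7,0.5,0,0,0,1, 0,0,0,0,0,0,1, 0,0,0,0,0,0,1]' >/dev/null
python3 -c "
from h import *
import cv2
to(.448,-.318,.046,6.3)
c=get_calibration('wrist');im=capture('wrist');print(proj('wrist',np.array([.448,-.318,.052]),c))
cv2.imwrite('pics/w1.png',im)
import pickle;pickle.dump(c,open('w1.pkl','wb'))"
```

```text
t 3.0 pos [ 0.4453 -0.3175  0.2048] rpy [-1.7991e+02  1.7000e-01  6.1800e+00] w 0.0852 F [0.2 0.5 0.7]
units [0.062 0.02  3.176] [-0.011  0.021 -0.015]
[257.02175269 178.70842542]
```

View pics/w1.png

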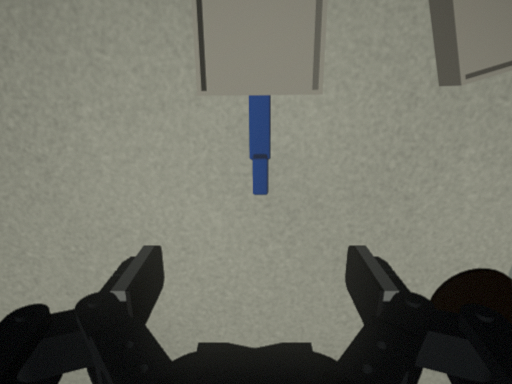

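The wrist view shows the fin top spanning (252–268, 157–194), centred at about (260.5,175.5), with the stalk axis almost vertical. So the yaw is right and only a few mm of offset remain.

```bash
python3 -c "
from h import *
import pickle
c=pickle.load(open('w1.pkl','rb'))
U=lambda u,v,z:unproj('w',(u,v),z,c)
p=U(260.5,175.5,.052);a=U(260.5,160,.052);b=U(260.5,193,.052);print(p,a,b,a-b)
l,rr=U(196.5,94,.035),U(323.5,94,.035);print(l,rr,np.linalg.norm(l-rr),np.degrees(np.arctan2(*(l-rr)[1::-1]*[1,1])))
to(*p[:2],.046,6.3)"
```

```text
[ 0.45127948 -0.32074776  0.052     ] [ 0.46522258 -0.31913459  0.052     ] [ 0.43501959 -0.32262896  0.052     ] [0.03020299 0.00349437 0.        ]
[ 0.51404497 -0.25729555  0.035     ] [ 0.52617889 -0.36793673  0.035     ] 0.11130454577509545 96.25856835875875
t 3.05 pos [ 0.4457 -0.3172  0.2061] rpy [-1.7999e+02  4.0000e-02  6.2500e+00] w 0.0854 F [0.2 0.1 2. ]
units [0.106 0.085 3.202] [-0.002  0.006 -0.007]
```

```bash
python3 -m jog '[0.1,0.08,0.5,0,0,0,1, 0,0,0.6,0,0,0,1, 0,0,0.6,0,0,0,1, 0,0,0.6,0,0,0,1, 0,0,0.5,0,0,0,1, 0,0,0.3,0,0,0,1, 0,0,0.06,0,0,0,1, 0,0,0,0,0,0,1, 0,0,0,0,0,0,-1, 0,0,0,0,0,0,-1, 0,0,0,0,0,0,-1, 0,0,0,0,0,0,-1]' 50
python3 -m jog '[0,0,0,0,0,0,-1, 0,0,0,0,0,0,-1, 0,0,0,0,0,0,-1, 0,0,0,0,0,0,-1]'
python3 -c "
from h import *
a=np.radians(12.3);to(.605-.125*np.cos(a),-.015-.125*np.sin(a),.046,12.3)"
```

```text
clock: 4.25
tcp_pos: [0.4515, -0.3207, 0.0488]
orientation: [3.141, -0.001, 0.109]
ft_force: [0.3, -0.2, -0.5]
gripper_width: 0.0284
gripper_force: 0.0
clock: 4.65
tcp_pos: [0.4512, -0.3207, 0.0484]
orientation: [3.141, 0.0, 0.109]
ft_force: [-1.5, 0.6, 2.9]
gripper_width: 0.0139
gripper_force: 48.7
t 4.65 pos [ 0.4512 -0.3207  0.0484] rpy [1.7999e+02 1.0000e-02 6.2700e+00] w 0.0139 F [-1.5  0.6  2.9]
units [ 1.239 -5.48   0.048] [ 0.001  0.001 -0.754]
```

```bash
python3 -m jog '[0,0,0,0,0,-0.15,-1, 0,-0.15,0,0,0,-0.15,-1, 0,-0.3,0,0,0,-0.15,-1, 0,-0.4,0,0,0,-0.15,-1, 0,-0.4,0,0,0,-0.15,-1, 0,-0.4,0,0,0,0,-1, 0,-0.4,0,0,0,0,-1, 0,-0.4,0,0,0,0,-1, 0,-0.4,0,0,0,0,-1, 0,-0.4,0,0,0,0,-1, 0,-0.2,0,0,0,0,-1, 0,0,0,0,0,0,-1]'
python3 -c "
from h import *
import cv2,pickle
a=np.radians(12.3);to(.605-.125*np.cos(a),-.015-.125*np.sin(a),.0484,12.3)
c=get_calibration('wrist');im=capture('wrist');pickle.dump(c,open('w2.pkl','wb'))
cv2.imwrite('pics/w2.png',im)
for X in [(.04,.04),(.04,-.04),(-.04,.04),(-.04,-.04)]: 0
t=capture('top');cv2.imwrite('pics/top2.png',t)
cv2.imwrite('pics/w2c.png',np.hstack([im,cv2.resize(t[120:248,190:286],None,fx=3,fy=3,interpolation=cv2.INTER_CUBIC)]))
"
```

```text
clock: 5.85
tcp_pos: [0.4168, -0.1501, 0.0483]
orientation: [-3.141, 0.0, 0.216]
ft_force: [-0.7, 2.0, 2.8]
gripper_width: 0.0133
gripper_force: 49.0
t 5.85 pos [ 0.4168 -0.1501  0.0483] rpy [-1.7995e+02  1.0000e-02  1.2400e+01] w 0.0133 F [-0.7  2.   2.8]
units [ 1.756e+00 -1.836e+00 -1.000e-03] [-0.007  0.002  0.013]
```

View pics/w2c.png

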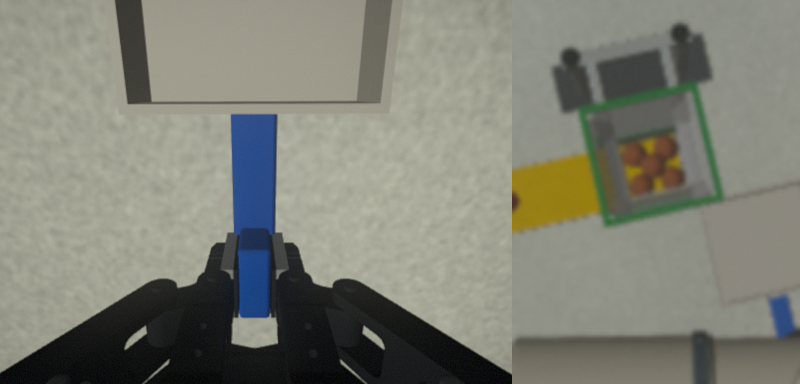

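```bash
python3 - <<'E'
from h import *
import cv2
from scipy.optimize import least_squares
s=r.get_state();a=s['orientation'][2]
g=s['tcp_pos'][:2]
ex=np.array([np.cos(a),np.sin(a)]);ey=np.array([-ex[1],ex[0]])
for (u,v),q in [((253.3-.33,188.3-.33),(.055,.055)),((260.3-.33,221-.33),(-.055,.055))]:
    X=g+.125*ex+q[0]*ex+q[1]*ey
    print('tray top-view error',(unproj('top',(u,v),.035)[:2]-X).round(4))
# green rim centroid fits
def green(n):
    b,gg,rr=[x.astype(int) for x in cv2.split(cv2.imread(f'pics/{n}0.png'))]
    m=((gg-rr>25)&(gg-b>10)).astype(np.uint8)
    if n=='scene': m[:150]=0;m[240:]=0;m[:,:200]=0;m[:,300:]=0
    return m
for n in('top','scene'):
    ys,xs=np.nonzero(green(n));print(n,len(xs),xs.min(),xs.max(),ys.min(),ys.max())
    P=np.array([unproj(n,(x,y),.192)[:2] for x,y in zip(xs,ys)])
    def f(p):
        c,sn=np.cos(p[2]),np.sin(p[2]);q=(P-p[:2])@np.array([[c,-sn],[sn,c]])
        return np.abs(q).max(1)-p[3]
    o=least_squares(f,[.605,-.015,.21,.05],loss='soft_l1',f_scale=.003);print(n,o.x.round(4),np.degrees(o.x[2]))
E
```

```text
tray top-view error [-0.0082 -0.0017]
tray top-view error [0.0019 0.0016]
top 324 212 259 147 194
top [ 0.6056 -0.0142  0.2245  0.0489] 12.86359004880496
scene 232 227 271 179 231
scene [ 0.6051 -0.0112  0.2055  0.0507] 11.772968992764087
```

```bash
python3 -m jog '[0.1,-0.1,0,0,0,0,-1, 0.2,-0.2,0,0,0,0,-1, 0.3,-0.3,0,0,0,0,-1, 0.3,-0.35,0,0,0,0,-1, 0.3,-0.35,0,0,0,0,-1, 0.3,-0.3,0,0,0,0,-1, 0.2,-0.2,0,0,0,0,-1, 0.07,-0.05,0,0,0,0,-1, 0,0,0,0,0,0,-1, 0,0,0,0,0,0,-1, 0,0,0,0,0,0,-1]'
python3 -c "
from h import *
to(.4834,-.0408,.0484,12.4)"
```

```text
clock: 7.05
tcp_pos: [0.4846, -0.0425, 0.0483]
orientation: [-3.141, -0.001, 0.214]
ft_force: [0.7, 1.1, -0.5]
gripper_width: 0.013
gripper_force: 49.0
t 7.05 pos [ 0.4846 -0.0425  0.0483] rpy [-1.7998e+02 -8.0000e-02  1.2230e+01] w 0.013 F [ 0.7  1.1 -0.5]
units [-0.016 -0.038 -0.002] [-0.002 -0.009 -0.021]
```

```bash
python3 -m jog '[0,-0.04,0,0,0,0,-1, 0,0,0,0,0,0,-1, 0,0,0,0,0,0,-0.4, 0,0,0,0,0,0,1, 0,0,0,0,0,0,1, 0,0,0,0,0,0,1, 0,0,0,0,0,0,1, 0,0,-0.3,0,0,0,1, 0,0,-0.6,0,0,0,1, 0,0,-0.8,0,0,0,1, 0,0,-0.9,0,0,0,1, 0,0,-0.9,0,0,0,1]'
python3 -m jog '[0,0,-0.6,0,0,0,1, 0,-0.2,-0.2,0,0,0,1, 0.2,-0.5,0,0,0,0,1, 0.4,-0.6,0,0,0,0,1, 0.4,-0.6,0,0,0,0,1, 0.4,-0.5,0,0,0,0,1, 0.3,-0.3,0,0,0,0,1, 0.2,0,0,0,0,0,1, 0,0,0,0,0,0,1]'
python3 -c "
from h import *
import cv2,pickle
to(.5754,.1227,.116,12.4)
c=get_calibration('wrist');im=capture('wrist');pickle.dump(c,open('w3.pkl','wb'))
print(proj('',np.array([.5754,.1227,.125]),c))
t=capture('scene')
cv2.imwrite('pics/w3c.png',np.hstack([im,cv2.resize(t[160:288,200:296],None,fx=3,fy=3,interpolation=cv2.INTER_CUBIC)]))
"
```

```text
clock: 8.25
tcp_pos: [0.4833, -0.0405, 0.225]
orientation: [-3.142, 0.0, 0.214]
ft_force: [2.0, -0.0, 0.6]
gripper_width: 0.0854
gripper_force: 0.0
clock: 9.15
tcp_pos: [0.5482, 0.1121, 0.262]
orientation: [3.141, 0.002, 0.215]
ft_force: [0.3, 0.5, -0.0]
gripper_width: 0.0853
gripper_force: 0.0
t 9.15 pos [0.5482 0.1121 0.262 ] rpy [1.7997e+02 1.3000e-01 1.2300e+01] w 0.0853 F [ 0.3  0.5 -0. ]
units [ 0.582 -0.094  2.918] [ 0.003  0.016 -0.013]
[250.31627248 153.36043979]
```

View pics/w3c.png

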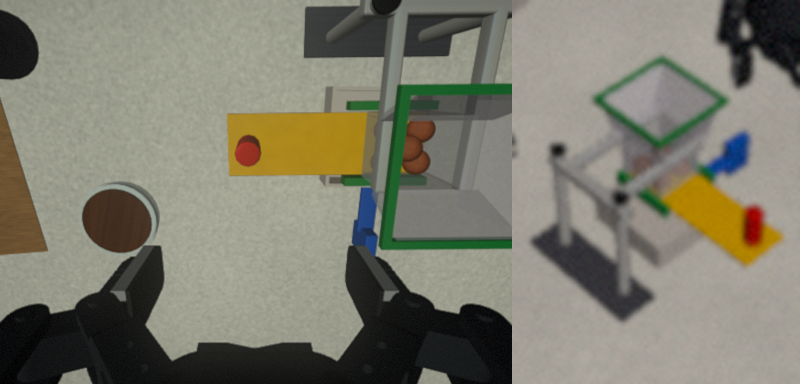

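The wrist view shows the knob top at (247.5,153.5), about 3 px from my prediction, and the tray under the bin with its left edge at u≈323. I'll check the centring numerically.

```bash
python3 -c "
from h import *
import pickle
c=pickle.load(open('w3.pkl','rb'));a=np.radians(12.4)
R=np.array([[np.cos(a),np.sin(a)],[-np.sin(a),np.cos(a)]])
for n,u,v,z in [('knob',247.5,153.5,.123),('rimA',398,85,.193),('rimB',380,248,.193),('tray',326,86,.035),('plate',228,113,.08),('plate',228,176,.08),('trayB',320,185,.035)]:
    p=unproj('',(u,v),z,c)[:2];print(n,p.round(4),'hopper',(R@(p-[.6055,-.014])).round(4))
k=unproj('',(247.5,153.5),.123,c);to(k[0],k[1],.116,12.4)
"
```

```text
knob [0.5744 0.1249] hopper [-0.0005  0.1423]
rimA [0.6439 0.0515] hopper [0.0516 0.0557]
rimB [0.5446 0.0276] hopper [-0.0506  0.0537]
tray [0.6451 0.058 ] hopper [0.0541 0.0618]
plate [0.5997 0.1497] hopper [0.0295 0.1611]
plate [0.5403 0.1382] hopper [-0.031   0.1627]
trayB [0.54   0.0345] hopper [-0.0535  0.0614]
t 9.25 pos [0.5476 0.1111 0.2628] rpy [1.7999e+02 6.0000e-02 1.2230e+01] w 0.0857 F [-0.8 -0.8  0.1]
units [ 0.586 -0.157  2.936] [ 0.002  0.008 -0.021]
```

```bash
python3 -m jog '[0.3,-0.08,0.3,0,0,0,1, 0.29,-0.06,0.6,0,0,0,1, 0,0,0.7,0,0,0,1, 0,0,0.7,0,0,0,1, 0,0,0.45,0,0,0,1, 0,0,0.19,0,0,0,1, 0,0,0,0,0,0,1, 0,0,0,0,0,0,-1, 0,0,0,0,0,0,-1, 0,0,0,0,0,0,-1, 0,0,0,0,0,0,-1, 0,0,0,0,0,0,-1]' 40
python3 -m jog '[0,0,0,0,0,0,-1, 0,0,0,0,0,0,-1, 0,0,0,0,0,0,-1]'
```

```text
clock: 10.45
tcp_pos: [0.5756, 0.1248, 0.1171]
orientation: [3.141, -0.001, 0.214]
ft_force: [0.3, -0.5, 2.7]
gripper_width: 0.021
gripper_force: 39.0
clock: 10.75
tcp_pos: [0.5756, 0.1248, 0.1171]
orientation: [3.141, -0.001, 0.214]
ft_force: [-2.0, 0.4, 5.0]
gripper_width: 0.0207
gripper_force: 39.1
```

```bash
python3 -m jog '[0,-0.06,0,0,0,0,-1, 0,-0.1,0,0,0,0,-1, 0,-0.12,0,0,0,0,-1, 0,-0.12,0,0,0,0,-1, 0,-0.12,0,0,0,0,-1, 0,-0.12,0,0,0,0,-1, 0,-0.12,0,0,0,0,-1, 0,-0.12,0,0,0,0,-1, 0,-0.12,0,0,0,0,-1, 0,-0.1,0,0,0,0,-1, 0,0,0,0,0,0,-1, 0,0,0,0,0,0,-1]'
python3 -m jog '[0,0,0,0,0,0,-1, 0,0,0,0,0,0,-1, 0,0,0,0,0,0,-1]'
python3 -c "
from h import *
import cv2
im=capture('top');t=capture('scene')
cv2.imwrite('pics/p4.png',np.hstack([cv2.resize(im[120:220,180:280],None,fx=4,fy=4,interpolation=cv2.INTER_CUBIC),cv2.resize(t[170:270,200:300],None,fx=4,fy=4,interpolation=cv2.INTER_CUBIC)]))
"
```

```text
clock: 11.95
tcp_pos: [0.5633, 0.1787, 0.117]
orientation: [3.141, 0.0, 0.215]
ft_force: [-3.4, -1.1, 8.3]
gripper_width: 0.0209
gripper_force: 39.5
clock: 12.25
tcp_pos: [0.5633, 0.1787, 0.117]
orientation: [3.142, -0.0, 0.214]
ft_force: [-4.4, -1.1, 6.6]
gripper_width: 0.0211
gripper_force: 39.5
```

View pics/p4.png

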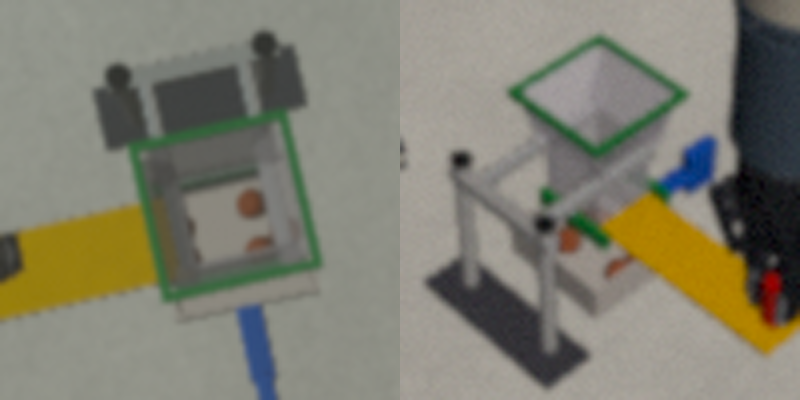

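The bin now looks empty: the white tray floor shows through the outlet, and balls are visible in the tray in both views. I'll pull 2 mm further to be sure, then push the gate home.

```bash
python3 -m jog '[0,-0.04,0,0,0,0,-1, 0,0,0,0,0,0,-1, 0,0,0,0,0,0,-1]'
python3 -m jog '[0,0.06,0,0,0,0,-1, 0,0.12,0,0,0,0,-1, 0,0.15,0,0,0,0,-1, 0,0.15,0,0,0,0,-1, 0,0.15,0,0,0,0,-1, 0,0.15,0,0,0,0,-1, 0,0.15,0,0,0,0,-1, 0,0.15,0,0,0,0,-1, 0,0.08,0,0,0,0,-1, 0,0.04,0,0,0,0,-1, 0,0,0,0,0,0,-1]'
python3 -m jog '[0,0.03,0,0,0,0,-1, 0,0,0,0,0,0,-1]'
```

```text
clock: 12.65
tcp_pos: [0.563, 0.1802, 0.117]
orientation: [3.141, 0.0, 0.214]
ft_force: [-3.8, -1.1, 7.2]
gripper_width: 0.0212
gripper_force: 39.5
clock: 13.75
tcp_pos: [0.5762, 0.1222, 0.117]
orientation: [-3.141, -0.001, 0.214]
ft_force: [-2.0, 0.2, 7.4]
gripper_width: 0.0208
gripper_force: 39.4
clock: 13.95
tcp_pos: [0.5765, 0.121, 0.1171]
orientation: [-3.141, -0.001, 0.214]
ft_force: [-2.1, 0.5, 6.3]
gripper_width: 0.0208
gripper_force: 39.4
```

```bash
for i in 1; do python3 -m jog '[0,0.03,0,0,0,0,-1, 0,0,0,0,0,0,-1]'; python3 -m jog '[0,0.02,0,0,0,0,-1, 0,0,0,0,0,0,-1]'; python3 -m jog '[0,0.02,0,0,0,0,-1, 0,0,0,0,0,0,-1]'; done | grep -E "pos|force"
```

```text
tcp_pos: [0.5768, 0.1196, 0.1171]
ft_force: [-2.4, 1.8, 6.2]
gripper_force: 39.4
tcp_pos: [0.577, 0.1187, 0.117]
ft_force: [-1.7, 1.8, 6.9]
gripper_force: 39.4
tcp_pos: [0.5772, 0.1178, 0.1171]
ft_force: [-1.9, 1.8, 5.7]
gripper_force: 39.5
```

```bash
for i in 1; do python3 -m jog '[0,0.03,0,0,0,0,-1, 0,0,0,0,0,0,-1]'; python3 -m jog '[0,0.02,0,0,0,0,-1, 0,0,0,0,0,0,-1]'; python3 -m jog '[0,0.02,0,0,0,0,-1, 0,0,0,0,0,0,-1]'; done | grep -E "pos|ft_force"
```

```text
tcp_pos: [0.5772, 0.1177, 0.1171]
ft_force: [-4.9, 7.2, 8.3]
tcp_pos: [0.5773, 0.1177, 0.1171]
ft_force: [-4.9, 9.7, 7.9]
tcp_pos: [0.5773, 0.1176, 0.1171]
ft_force: [-6.9, 13.7, 9.2]
```

The gate is at its hard stop: motion stopped and the force rose to 13.7 N. Back-computing from the knob gives an outlet at (0.606,-0.014), which agrees with the tray centre. Now I'll release and rise.

```bash
python3 -m jog '[0,-0.03,0,0,0,0,-1, 0,0,0,0,0,0,-0.3, 0,0,0,0,0,0,1, 0,0,0,0,0,0,1, 0,0,0,0,0,0,1, 0,0,0,0,0,0,1, 0,0,-0.3,0,0,0,1, 0,0,-0.6,0,0,0,1, 0,0,-0.8,0,0,0,1, 0,0,-0.8,0,0,0,1, -0.3,0,-0.5,0,0,0,1, -0.4,0,0,0,0,0,1]'
python3 -m jog '[-0.3,0,0,0,0,0,1, 0,0,0,0,0,0,1, 0,0,0,0,0,0,1]'
python3 -c "
from h import *
import cv2
c=get_calibration('wrist');w=capture('wrist');im=capture('top');t=capture('scene')
a=np.radians(12.35)
k=np.array([.606,-.014])+.135*np.array([-np.sin(a),np.cos(a)])
print('knob shut expected px',proj('',np.array([*k,.125]),c))
Z=lambda i:cv2.resize(i,(400,300),interpolation=cv2.INTER_CUBIC)
cv2.imwrite('pics/p5.png',np.vstack([np.hstack([Z(w),Z(im[130:220,180:300])]),np.hstack([Z(t[180:255,200:300]),Z(im)])]))
"
```

```text
clock: 16.35
tcp_pos: [0.545, 0.1078, 0.2704]
orientation: [-3.141, -0.008, 0.214]
ft_force: [0.1, -0.7, -0.4]
gripper_width: 0.0859
gripper_force: 0.0
clock: 16.65
tcp_pos: [0.5287, 0.1044, 0.2665]
orientation: [-3.142, -0.0, 0.214]
ft_force: [0.2, 0.6, 0.2]
gripper_width: 0.0854
gripper_force: 0.0
knob shut expected px [252.45793924 126.75321087]
```

View pics/p5.png

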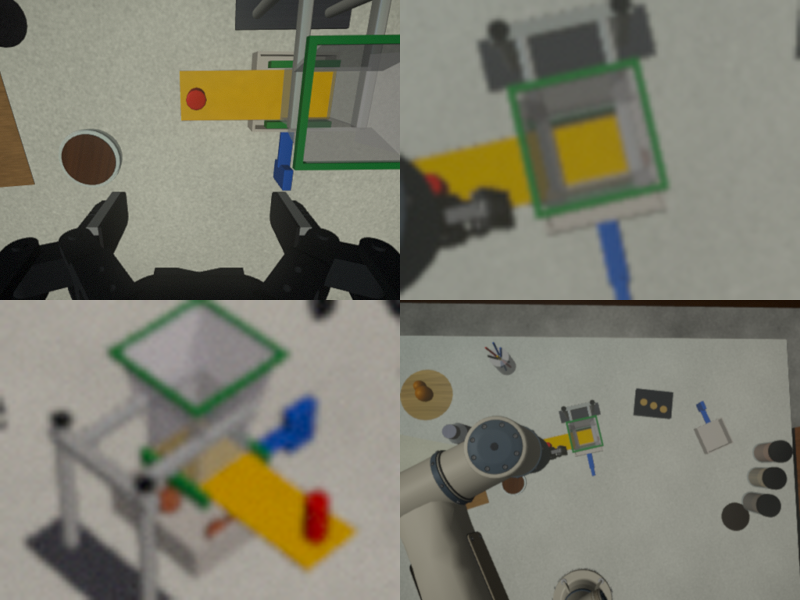

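The gate is shut (knob at about (251,126), where it was expected). The bin is empty, the tray is under the outlet, no ball shows on the table and the bystanders look unmoved.

```bash
python3 -c "
from h import *
print(r.sign_off())"
```

```text
the job is handed in; nothing more can be done
None
```

I handed the job in at about 17 s: the tray is centred under the outlet, the bin has emptied into it, and the gate is pushed back to its hard stop. I could see only some of the balls in the tray, so five is inferred from the empty bin and no ball showing on the table; the dish, flask and notebook look undisturbed.

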